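# Sort drill parts into their trays

## Robot

A 6-joint arm with a two-finger parallel gripper is mounted at the origin on the work surface. World frame = base frame: x ahead of the robot, y to its left, z up, the work surface at z = 0. Lengths are in m, angles in rad, forces in N, time in s.
With the tool pointing down it reaches from about 0.35 to 0.775 m from the base axis. Payload 7.3 kg.
Tool frame: the origin (TCP) lies at the very end of the fingers, on their centre line; the grasp point (between the pads) lies 19 mm behind it; z points along the fingers, y is the line along which they close (so a half turn about z gives the same grasp; the last joint's range is limited). The gripper opens to 92 mm and grips with 3 to 60 N. Pads are 19 mm wide; open, the fingers measure 130 mm over their backs; the gripper's body (75 mm by 190 mm) begins 47 mm behind the grasp point.
Start: joints at [-1.465, 0.342, 1.524, -0, 1.275, -0.146], TCP at [0.131, -0.508, 0.227] pointing down, gripper open.
Joint ranges: [-2.53, 2.53], [-0.77, 2.02], [0.04, 2.7], [-1, 4.14], [0.28, 2.66], [-3.11, 3.11]. Speed limits (rad/s): [2.57, 2.57, 3.14, 3.14, 3.14, 3.14].

## Interface

Orientations are given as [roll, pitch, yaw] about the fixed x, y, z axes, in that order (R = Rz(yaw) Ry(pitch) Rx(roll)).
In Python, from cell import robot gives the robot as it stands.
- The arm moves only by the tool apply_moves, never from a script. Its argument "motion" is text: rows parted by semicolons, each of 7 numbers parted by spaces: the opening in per cent of the stroke, from 0 (shut) to 100 (fully open), then the shift along the tool's x, y, z in cm, then the turn, a rotation vector about the tool's x, y, z in rad. A call has 1 to 20 rows; each row shifts and turns the commanded pose from where the row before left it, along the tool's axes as they then stand; what a row does not reach is not made up. A row lasts 1/8 s, in which the tool goes at most 62.5 mm and 10.7 degrees, less where a joint would pass 70% of its speed; a pose out of reach is approached as far as the arm can. A call with a gripper value outside its range is refused whole. The fingers move at their own pace and stop on an object; "force" is the grip in N (left out, the last holds). Time passes only in rows, so rows that do not move let the fingers close. It gives the time, the measured TCP pose, the force, the opening and the grip force at its end, in the units of the state.
- robot.observe(): the state, without advancing time (a new reading comes with each control period).
- robot.read_camera(name): name is "side" or "top"; returns a dict with "img" (480x640x3 uint8, red, green, blue), "fovy" (degrees; the focal length in pixels is half the picture's height over the tangent of half this angle, whatever the lens; pixels are square), "cx", "cy" (the principal point, pixels), "R" (3x3) and "t" (3): a world point X has camera coordinates R X + t. Camera axes: x right, y down, z forward; pixel columns grow to the right and rows downward; lengths in m; the calibration is good to about 2 mm. A picture is of the moment at which its call begins. There is no depth.
- robot.hand_in(): hands the job in; it is judged then, once.
Trained networks look in a picture, given as the dict that the camera call returned (one of the last four; its "shot" number tells which), for a name from the list of things; names that differ only in an ending like _2 or _b are one class to them, and where a whole thing is asked for, a point or a joint stands for the part that bears it (a point fixed in the world has none). Each returns a list of dicts, best first, with "score" (0 to 1); they miss things now and then, are a little off and sometimes report something else, mostly with a low value. They report only what shows in the picture. A call takes as long as a camera call.
- robot.search_frame(target, picture): "centre" ([x, y, z] in m, in world coordinates, good to about 4 mm: the middle of the surface that is visible of it).
- robot.trace(target, picture): "pixels" (480x640 bool, what is visible of it).
The state is a dict: "time": time; "qpos": joint angles; "qvel": joint speeds; "joint_efforts": joint torques, N m; "tool_pos": TCP position; "tool_rot": TCP orientation; "contact_force": force on the tool from outside, world axes, zero at the start; "torque": the same for the moment, N m; "opening": finger opening in m; "grip_force": force on a finger pad.
Only numpy, scipy, OpenCV 4.12 (cv2) and the standard library are available. Lean on these libraries where they do the work, as an engineer would, in place of code of your own. Each camera call takes 0.05 s, during which the arm holds its last target. There are 200 camera calls.

## Task

Sort the five parts lying on the bench into the trays: the two battery packs into the yellow tray and the two drill chucks into the red tray, one to each bay, and the hole saw into the white tray. Leave every part standing upright, as it stands now, flat on the floor of its bay, and leave the wrench and the chuck key lying where they are.

Things in the scene. Friction and masses are not known exactly. Their poses are not given: they have to be found in the camera images.
- pack_blue_mid (a point): Cordless-tool battery pack standing on the table, 70 (own x) x 44 (own y) x 50 mm high, about 0.26 kg: black lower half, blue upper half of the same outline up to 40 mm, on top a narrower black block (50 x 24 mm) with grey rails. The flat flanks 44 mm apart are to be gripped. Site at its centre, 25 mm above its underside; z up.
- pack_green_mid (a point): Cordless-tool battery pack standing on the table, 70 (own x) x 44 (own y) x 50 mm high, about 0.26 kg: black lower half, green upper half of the same outline up to 40 mm, on top a narrower black block (50 x 24 mm) with grey rails. The flat flanks 44 mm apart are to be gripped. Site at its centre, 25 mm above its underside; z up.
- chuck_steel_mid (a point): Keyed drill chuck of bare bright steel with a dark toothed ring, standing jaws up, about 0.28 kg: a cylinder 42 mm in diameter up to 46 mm, then a cone to 60 mm, jaw tips to 66 mm. Site on its axis, 33 mm above its underside; z up.
- chuck_black_mid (a point): Keyless drill chuck with a black ribbed sleeve and steel jaw tips, standing jaws up, of the same form and size as the steel one: 42 mm in diameter up to 46 mm, 66 mm high, about 0.28 kg. Site on its axis, 33 mm above its underside; z up.
- hole_saw_mid (a point): Hole saw: an orange cylinder 52 mm in diameter and 50 mm high, standing on its steel teeth, with its flat back and round steel hub upward, about 0.16 kg. Site on its axis, 25 mm above its underside; z up.
- tray_yellow: Yellow tray for battery packs, 74 x 193 mm outside, with two bays side by side, each 68 (x) x 92 (y) mm inside, centred 47.5 mm from the origin along +y and -y; a pack fits a bay only with its long side along the tray's long axis. The rim stands 12 mm above the table, the floor is 3 mm thick, walls and divider 3 mm. Fixed to the table. Origin: centre of the underside, at table height; x is the short axis, y the long one, z up.
- tray_red: Red tray for drill chucks, 72 x 141 mm outside, with two bays side by side, each 66 x 66 mm inside, centred 34.5 mm from the origin along +y and -y. The rim stands 12 mm above the table, the floor is 3 mm thick, walls and divider 3 mm. Fixed to the table. Origin: centre of the underside, at table height; x is the short axis, y the long one, z up.
- tray_white: White tray for the hole saw, 82 x 82 mm outside, a single bay 76 x 76 mm inside, centred on the origin. The rim stands 12 mm above the table, the floor is 3 mm thick, walls and divider 3 mm. Fixed to the table. Origin: centre of the underside, at table height; x is the short axis, y the long one, z up.
- wrench_mid (a point): Small steel combination wrench lying flat among the parts, 120 mm long (own x), 24 mm wide, 8 mm thick; to be left alone. Site at its middle, 5 mm above the table.
- chuck_key_mid (a point): Small T-shaped chuck key lying flat among the parts, 64 mm long (own x) with a 34 mm crossbar, 12 mm thick; to be left alone. Site near its middle, 6 mm above the table.

How it is judged:
At the end, for the whole second after the job is handed in: Both battery packs stand in the yellow tray and both chucks in the red tray, one to a bay (either way round), and the hole saw stands in the white tray: each within 15 mm of its bay's centre along both tray axes, at floor height within 4 mm, upright within 0.12 rad, released and at rest ((((x of pack_blue_mid in the frame of tray_yellow between -0.015 and 0.015 m and y of pack_blue_mid in the frame of tray_yellow between 0.0325 and 0.0625 m and z of pack_blue_mid in the frame of tray_yellow between 0.024 and 0.032 m) and (x of pack_green_mid in the frame of tray_yellow between -0.015 and 0.015 m and y of pack_green_mid in the frame of tray_yellow between -0.0625 and -0.0325 m and z of pack_green_mid in the frame of tray_yellow between 0.024 and 0.032 m)) or ((x of pack_blue_mid in the frame of tray_yellow between -0.015 and 0.015 m and y of pack_blue_mid in the frame of tray_yellow between -0.0625 and -0.0325 m and z of pack_blue_mid in the frame of tray_yellow between 0.024 and 0.032 m) and (x of pack_green_mid in the frame of tray_yellow between -0.015 and 0.015 m and y of pack_green_mid in the frame of tray_yellow between 0.0325 and 0.0625 m and z of pack_green_mid in the frame of tray_yellow between 0.024 and 0.032 m))) and (((x of chuck_steel_mid in the frame of tray_red between -0.015 and 0.015 m and y of chuck_steel_mid in the frame of tray_red between 0.0195 and 0.0495 m and z of chuck_steel_mid in the frame of tray_red between 0.032 and 0.04 m) and (x of chuck_black_mid in the frame of tray_red between -0.015 and 0.015 m and y of chuck_black_mid in the frame of tray_red between -0.0495 and -0.0195 m and z of chuck_black_mid in the frame of tray_red between 0.032 and 0.04 m)) or ((x of chuck_steel_mid in the frame of tray_red between -0.015 and 0.015 m and y of chuck_steel_mid in the frame of tray_red between -0.0495 and -0.0195 m and z of chuck_steel_mid in the frame of tray_red between 0.032 and 0.04 m) and (x of chuck_black_mid in the frame of tray_red between -0.015 and 0.015 m and y of chuck_black_mid in the frame of tray_red between 0.0195 and 0.0495 m and z of chuck_black_mid in the frame of tray_red between 0.032 and 0.04 m))) and x of hole_saw_mid in the frame of tray_white between -0.015 and 0.015 m and y of hole_saw_mid in the frame of tray_white between -0.015 and 0.015 m and z of hole_saw_mid in the frame of tray_white between 0.024 and 0.032 m and angle between each of pack_blue_mid, pack_green_mid, chuck_steel_mid, chuck_black_mid, hole_saw_mid's own z axis and vertical below 0.12 rad and linear speed of each of pack_blue, pack_green, chuck_steel, chuck_black, hole_saw below 0.02 m/s); the robot touches nothing.
It fails at once if the wrench is shoved more than 30 mm from where it lay (distance of wrench_mid from where it was at the start of the episode above 0.03 m).
It fails at once if the chuck key is shoved more than 30 mm from where it lay (distance of chuck_key_mid from where it was at the start of the episode above 0.03 m).
It also fails if it takes over 128 s, if anything falls off the work surface, if the arm or the gripper's body presses on something with over 40 N, if the wrist force passes 120 N, or if a joint passes its speed limit or range.

## Working session

There is one attempt and no reset: what is moved stays moved. The work goes in short steps, Python scripts to look and compute and a tool call to move; the robot and the scene stay as the last step left them, time stands still between calls to the robot, and variables do not carry over. Pictures are saved under pics/ and viewed, at most 14 in all, crops included, and the job is handed in when it is done.

Besides the shell and the picture viewer there is one more tool, called after ">>>" by a JSON object that holds its "op" and its "data". apply_moves: Moves the arm, as the interface text tells. Its arguments: {"type":"object","properties":{"motion":{"type":"string"},"force":{"type":"number"}},"required":["motion"]}

```bash
mkdir -p pics; ls; python3 - <<'E'
from cell import robot
import cv2
for n in("top","side"):
    p=robot.read_camera(n); cv2.imwrite(f"pics/{n}0.png",p["img"][:,:,::-1])
    print(n,p["fovy"],p["cx"],p["cy"],p["R"],p["t"])
    for t in ["pack_blue_mid","pack_green_mid","chuck_steel_mid","chuck_black_mid","hole_saw_mid","tray_yellow","tray_red","tray_white","wrench_mid","chuck_key_mid"]:
        print(t,[(d["centre"],round(d["score"],2)) for d in robot.search_frame(t,p)][:2])
print(robot.observe())
E
```

```text
pics
top 49.68768891643132 319.542515387406 245.10469724405684 [[-0.01059156 -0.9995787  -0.02702303]
 [-0.9881221   0.01460576 -0.15297511]
 [ 0.15330535  0.0250818  -0.9878605 ]] [0.02637031 0.54226642 0.85661715]
pack_blue_mid [([0.4102, 0.1693, 0.0398], 0.87)]
pack_green_mid []
chuck_steel_mid [([0.4373, -0.174, 0.0531], 0.81)]
chuck_black_mid [([0.4545, 0.3416, 0.0469], 0.85)]
hole_saw_mid [([0.4636, -0.3208, 0.0512], 0.82), ([0.4801, 0.0011, 0.0393], 0.28)]
tray_yellow [([0.6214, -0.2334, 0.0014], 0.92)]
tray_red [([0.5908, -0.0025, 0.0045], 0.76), ([0.4539, 0.3413, 0.05], 0.33)]
tray_white [([0.6159, 0.2383, -0.0004], 0.8)]
wrench_mid [([0.4357, 0.0807, 0.0088], 0.83)]
chuck_key_mid [([0.4207, -0.0829, 0.0109], 0.6)]
side 45.229849333958896 322.2258600013785 231.11559001955925 [[-0.86686832 -0.4981707  -0.01911212]
 [-0.2745154   0.508984   -0.81582877]
 [ 0.41614975 -0.70196954 -0.57797763]] [0.47304122 0.18677258 1.10199357]
pack_blue_mid [([0.4076, 0.2003, 0.0398], 0.75)]
pack_green_mid [([0.4696, 0.0233, 0.0385], 0.73)]
chuck_steel_mid [([0.4358, -0.1665, 0.0337], 0.62), (
[... 415 characters left out ...]
079, 0.0072], 0.61)]
{'time': 1.1, 'qpos': array([-1.46499565e+00,  3.42000658e-01,  1.52409200e+00,  2.80535360e-06,
        1.27539727e+00, -1.45994771e-01]), 'qvel': array([ 0.00018354,  0.00050189,  0.00134505, -0.00030608, -0.00027133,
        0.00215722]), 'joint_efforts': array([ 1.12480393e-03, -4.31141210e+01, -2.44482243e+01,  7.22713047e-02,
        4.85821150e-02, -2.47084495e-05]), 'tool_pos': array([ 0.13082776, -0.50846235,  0.22674296]), 'tool_rot': array([3.14149063e+00, 1.22888235e-05, 2.51794635e-01]), 'contact_force': array([ 0.12125913, -0.78877075,  0.27400896]), 'torque': array([-0.05238804, -0.0231173 ,  0.0265414 ]), 'grip_force': 0.0, 'opening': 0.09204221130622715}
```

View pics/top0.png

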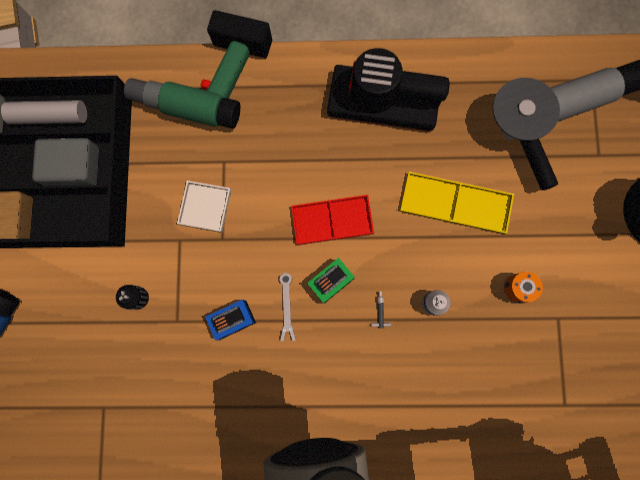

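View pics/side0.png

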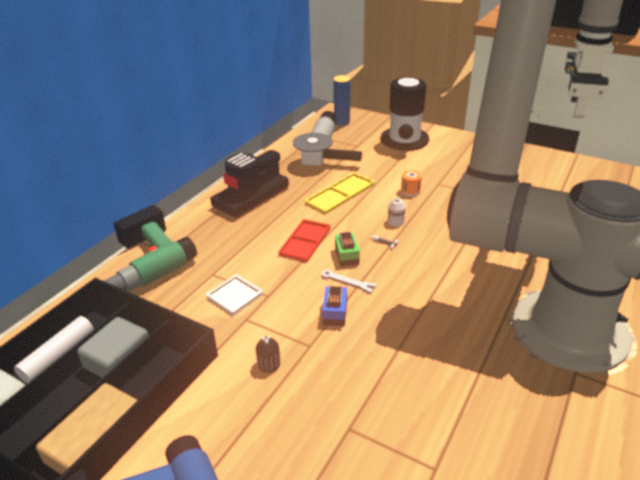

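```bash
cat > h.py <<'E'
import numpy as np, cv2, math
from scipy.optimize import minimize
from cell import robot
def box(x,y,z0,z1): return [(sx*x/2,sy*y/2,z) for sx in(-1,1) for sy in(-1,1) for z in(z0,z1)]
def cyl(r,*zs): return [(r*math.cos(a),r*math.sin(a),z) for a in np.linspace(0,6.28,40) for z in zs]
PACK=[box(.070,.044,0,.040),box(.050,.024,.04,.050)]
CH=[cyl(.021,0,.046)+cyl(.010,.060)+cyl(.005,.066)]
SAW=[cyl(.026,0,.050)]
M={"pack_blue_mid":PACK,"pack_green_mid":PACK,"chuck_steel_mid":CH,"chuck_black_mid":CH,"hole_saw_mid":SAW,
"tray_yellow":[box(.074,.193,0,.012)],"tray_red":[box(.072,.141,0,.012)],"tray_white":[box(.082,.082,0,.012)]}
def proj(p,P):
    c=np.asarray(P)@p["R"].T+p["t"]; f=240/math.tan(math.radians(p["fovy"])/2)
    return c[:,:2]/c[:,2:]*f+[p["cx"],p["cy"]]
S=4
def sil(p,name,q,z=0):
    x,y,a=q; c,s=math.cos(a),math.sin(a); m=np.zeros((480*S,640*S),np.uint8)
    for part in M[name]:
        P=np.array(part)@np.array([[c,s,0],[-s,c,0],[0,0,1]])+[x,y,z]
        cv2.fillConvexPoly(m,cv2.convexHull(np.round(proj(p,P)*S+S/2).astype(np.int32)),1)
    return m
def fit(name,views,q0,z=0):
    """views: list of (picture, mask). returns pose and IoU loss"""
    V=[(p,cv2.resize(m.astype(np.uint8),None,fx=S,fy=S,interpolation=cv2.INTER_NEAREST)) for p,m in views]
    def loss(q):
        l=0
        for p,m in V:
            s=sil(p,name,q,z); l+=1-(s&m).sum()/(s|m).sum()
        return l/len(V)
    best=None
    sym=name.startswith(("ch","ho"))
    for a in ([0] if sym else np.arange(0,3.14 if 'white' not in name else 1.57,.4)):
        st=np.array([[q0[0],q0[1],a],[q0[0]+.015,q0[1],a],[q0[0],q0[1]+.015,a],[q0[0],q0[1],a+.3]])
        r=minimize(loss,st[0],method="Nelder-Mead",options=dict(initial_simplex=st,xatol=2e-4,fatol=1e-4,maxiter=120))
        if best is None or r.fun<best.fun: best=r
    return best.x,best.fun
E
cat > m.py <<'E'
from h import *; import pickle
P={n:robot.read_camera(n) for n in("top","side")}
pickle.dump(P,open("P.pkl","wb"))
q0={"pack_blue_mid":(.41,.18),"pack_green_mid":(.47,.02),"chuck_steel_mid":(.437,-.17),"chuck_black_mid":(.45,.345),"hole_saw_mid":(.46,-.32),"tray_yellow":(.62,-.23),"tray_red":(.59,0),"tray_white":(.616,.235)}
K={}
for n in q0:
    vs=[]
    for c in P:
        r=robot.trace(n,P[c])
        if r:
            K[n,c]=r[0]["pixels"]; v=(P[c],r[0]["pixels"]); vs.append(v)
            q,l=fit(n,[v],q0[n]); print(n,c,round(r[0]["score"],2),v[1].sum(),q.round(4),round(l,3))
        else: print(n,c,"none")
    q,l=fit(n,vs,q0[n]); print("   both",q.round(4),round(l,3))
pickle.dump(K,open("K.pkl","wb"))
E
time python3 m.py
```

```text
pack_blue_mid top 0.8 1158 [ 0.4157  0.1774 -1.15  ] 0.053
pack_blue_mid side 0.58 913 [0.4138 0.1778 1.9996] 0.041
   both [ 0.4148  0.1774 -1.1458] 0.058
pack_green_mid top 0.75 1112 [4.8150e-01 1.6000e-03 2.2461e+00] 0.035
pack_green_mid side 0.56 711 [0.48   0.0042 2.2283] 0.057
   both [4.8110e-01 2.0000e-03 2.2426e+00] 0.054
chuck_steel_mid top 0.77 561 [ 0.4417 -0.1783  0.4012] 0.076
chuck_steel_mid side 0.69 430 [ 0.4404 -0.1772  0.2994] 0.05
   both [ 0.4411 -0.1784  0.3517] 0.071
chuck_black_mid top 0.66 669 [ 0.4578  0.351  -0.1137] 0.056
chuck_black_mid side 0.55 782 [ 0.456   0.3511 -0.0761] 0.052
   both [ 0.4568  0.3507 -0.0858] 0.067
hole_saw_mid top 0.97 1088 [ 0.4655 -0.3275  0.2125] 0.04
hole_saw_mid side 0.96 473 [ 0.4645 -0.3256  0.0801] 0.06
   both [ 0.4652 -0.327   0.145 ] 0.055
tray_yellow top 0.58 4568 [ 0.6223 -0.2278 -0.2421] 0.023
tray_yellow side 0.73 1275 [ 0.6212 -0.2237  2.9308] 0.073
   both [ 0.622  -0.2272 -0.235 ] 0.061
tray_red top 0.68 3093 [ 0.5949 -0.0023  0.1362] 0.029
tray_red side 0.96 1310 [ 5.921e-01 -4.000e-04  1.372e-01] 0.031
   both [ 0.5934 -0.0017  0.1396] 0.049
tray_white top 0.61 2105 [ 0.6234  0.2322 -0.1944] 0.025
tray_white side 0.92 1315 [ 0.6203  0.2342 -0.2003] 0.032
   both [0.6225 0.2331 1.3768] 0.048
real	3m1.428s
user	2m1.958s
sys	0m53.473s
```

```bash
cat > g.py <<'E'
import sys,math
from cell import robot
# usage: g.py x y z yaw [yaw_now x_now ...] -> tool shift in cm after turning
x,y,z,yaw=map(float,sys.argv[1:5]); s=robot.observe(); p=s["tool_pos"]; w=s["tool_rot"][2]
dx,dy=x-p[0],y-p[1]
def sh(a): return [round(100*v,2) for v in(dx*math.cos(a)+dy*math.sin(a),dx*math.sin(a)-dy*math.cos(a),p[2]-z)]
print("t",s["time"],"pos",p.round(4),"rot",s["tool_rot"].round(3),"open",round(s["opening"],4),"grip",round(float(s["grip_force"]),1))
print("turn z",round(w-yaw,3),"shift after turn",sh(yaw),"before",sh(w))
E
python3 g.py .4652 -.3268 .1 1.375
```

```text
t 2.0 pos [ 0.1308 -0.5084  0.2267] rot [3.142 0.    0.252] open 0.0919 grip 0.0
turn z -1.123 shift after turn [np.float64(24.32), np.float64(29.27), np.float64(12.67)] before [np.float64(36.91), np.float64(-9.26), np.float64(12.67)]
```

>>> {"op": "apply_moves", "data": {"motion": "90 0 0 0 0 0 -0.16;90 0 0 0 0 0 -0.16;90 0 0 0 0 0 -0.16;90 0 0 0 0 0 -0.16;90 0 0 0 0 0 -0.16;90 0 0 0 0 0 -0.16;90 0 0 0 0 0 -0.16;90 0 0 0 0 0 0;90 0 0 0 0 0 0", "force": 25}}

```text
time: 3.12
tool_pos: [0.1308, -0.5085, 0.2268]
tool_rot: [3.142, 0.0, 1.369]
contact_force: [-0.4, -0.6, 0.5]
opening: 0.0827
grip_force: 0.0
```

```bash
python3 g.py .4652 -.3268 .1 1.375
```

```text
t 3.125 pos [ 0.1308 -0.5085  0.2268] rot [3.142 0.    1.369] open 0.0827 grip 0.0
turn z -0.006 shift after turn [np.float64(24.33), np.float64(29.26), np.float64(12.68)] before [np.float64(24.51), np.float64(29.11), np.float64(12.68)]
```

>>> {"op": "apply_moves", "data": {"motion": "90 2.45 2.91 1.27 0 0 0;90 2.45 2.91 1.27 0 0 0;90 2.45 2.91 1.27 0 0 0;90 2.45 2.91 1.27 0 0 0;90 2.45 2.91 1.27 0 0 0;90 2.45 2.91 1.27 0 0 0;90 2.45 2.91 1.27 0 0 0;90 2.45 2.91 1.27 0 0 0;90 2.45 2.91 1.27 0 0 0;90 2.45 2.91 1.27 0 0 0;90 0 0 0 0 0 0;90 0 0 0 0 0 0"}}

```text
time: 4.62
tool_pos: [0.4642, -0.326, 0.0998]
tool_rot: [-3.141, 0.0, 1.371]
contact_force: [0.1, -0.7, 0.7]
opening: 0.0825
grip_force: 0.0
```

```bash
python3 g.py .4652 -.3268 .014 1.375;python3 - <<'E'
from h import *
for n in("top","side"):
    p=robot.read_camera(n); u=proj(p,[robot.observe()["tool_pos"]])[0].astype(int); print(n,u)
    i=p["img"][:,:,::-1].copy(); cv2.circle(i,tuple(int(v) for v in u),2,(255,0,255),1)
    c=i[max(0,u[1]-100):u[1]+100,max(0,u[0]-130):u[0]+130]; cv2.imwrite(f"pics/{n}1.png",cv2.resize(c,None,fx=2.3,fy=2.3))
E
```

```text
t 4.625 pos [ 0.4642 -0.326   0.0998] rot [-3.141  0.     1.371] open 0.0825 grip 0.0
turn z -0.004 shift after turn [np.float64(-0.05), np.float64(0.12), np.float64(8.58)] before [np.float64(-0.05), np.float64(0.12), np.float64(8.58)]
top [537 285]
side [413 157]
```

View pics/side1.png

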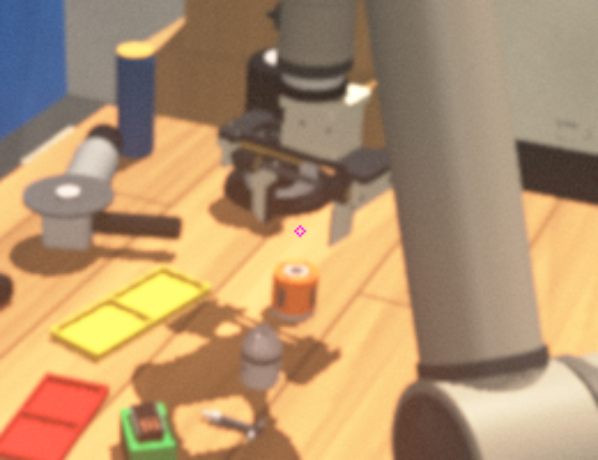

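The magenta TCP mark (300,231) lies midway between the fingertips (262,222)/(337,240), above the orange saw, so calibration agrees. Descend and grip.

>>> {"op": "apply_moves", "data": {"motion": "90 0 0.1 2.1 0 0 0;90 0 0 2.1 0 0 0;90 0 0 2.1 0 0 0;90 0 0 1.7 0 0 0;90 0 0 0.6 0 0 0;90 0 0 0 0 0 0;0 0 0 0 0 0 0;0 0 0 0 0 0 0;0 0 0 0 0 0 0;0 0 0 0 0 0 0;0 0 0 0 0 0 0;0 0 0 0 0 0 0;0 0 0 0 0 0 0;0 0 0 0 0 0 0", "force": 25}}

```text
time: 6.48
tool_pos: [0.4657, -0.3261, 0.014]
tool_rot: [3.141, 0.0, 1.372]
contact_force: [0.4, 0.9, 4.5]
opening: 0.0507
grip_force: 25.0
```

>>> {"op": "apply_moves", "data": {"motion": "0 0 0 -1.5 0 0 0;0 0 0 -3 0 0 0;0 0 0 -3 0 0 0;0 0 0 -3 0 0 0;0 0 0 -1.5 0 0 0;0 0 0 0 0 0 0;0 0 0 0 0 0 0"}}

```text
time: 7.35
tool_pos: [0.4649, -0.3255, 0.1325]
tool_rot: [-3.14, -0.001, 1.372]
contact_force: [0.1, 0.5, -0.8]
opening: 0.0508
grip_force: 25.0
```

```bash
python3 g.py .6225 .2331 .13 1.375
```

```text
t 7.35 pos [ 0.4649 -0.3255  0.1325] rot [-3.140e+00 -1.000e-03  1.372e+00] open 0.0508 grip 25.0
turn z -0.003 shift after turn [np.float64(57.86), np.float64(4.59), np.float64(0.25)] before [np.float64(57.87), np.float64(4.41), np.float64(0.25)]
```

>>> {"op": "apply_moves", "data": {"motion": "0 2 0.15 0 0 0 0;0 3.9 0.3 0 0 0 0;0 3.9 0.3 0 0 0 0;0 3.9 0.3 0 0 0 0;0 3.9 0.3 0 0 0 0;0 3.9 0.3 0 0 0 0;0 3.9 0.3 0 0 0 0;0 3.9 0.3 0 0 0 0;0 3.9 0.3 0 0 0 0;0 3.9 0.3 0 0 0 0;0 3.9 0.3 0 0 0 0;0 3.9 0.3 0 0 0 0;0 3.9 0.3 0 0 0 0;0 3.9 0.3 0 0 0 0;0 3.9 0.3 0 0 0 0;0 1.3 0.05 0 0 0 0;0 0 0 0 0 0 0;0 0 0 0 0 0 0;0 0 0 0 0 0 0"}}

```text
time: 9.72
tool_pos: [0.623, 0.2317, 0.1338]
tool_rot: [-3.141, 0.0, 1.37]
contact_force: [-0.0, -0.3, -0.2]
opening: 0.0508
grip_force: 25.0
```

```bash
python3 g.py .6225 .2331 .018 1.375
```

```text
t 9.725 pos [0.623  0.2317 0.1338] rot [-3.141  0.     1.37 ] open 0.0508 grip 25.0
turn z -0.005 shift after turn [np.float64(0.13), np.float64(-0.08), np.float64(11.58)] before [np.float64(0.13), np.float64(-0.08), np.float64(11.58)]
```

>>> {"op": "apply_moves", "data": {"motion": "0 0.1 -0.1 2 0 0 0;0 0 0 3 0 0 0;0 0 0 3 0 0 0;0 0 0 2 0 0 0;0 0 0 1 0 0 0;0 0 0 0.55 0 0 0;0 0 0 0 0 0 0;0 0 0 0 0 0 0;80 0 0 0 0 0 0;80 0 0 0 0 0 0;80 0 0 0 0 0 0;80 0 0 0 0 0 0;80 0 0 0 0 0 0;80 0 0 -2 0 0 0;80 0 0 -4 0 0 0;80 0 0 -4 0 0 0;80 0 0 0 0 0 0"}}

```text
time: 11.85
tool_pos: [0.6248, 0.2347, 0.124]
tool_rot: [3.133, -0.004, 1.372]
contact_force: [-0.3, -0.5, -0.6]
opening: 0.0733
grip_force: 0.0
```

```bash
python3 g.py .4568 .3508 .12 1.711
```

```text
t 11.85 pos [0.6248 0.2347 0.124 ] rot [ 3.133 -0.004  1.372] open 0.0733 grip 0.0
turn z -0.339 shift after turn [np.float64(13.84), np.float64(-15.01), np.float64(0.4)] before [np.float64(8.06), np.float64(-18.76), np.float64(0.4)]
```

>>> {"op": "apply_moves", "data": {"motion": "75 0 0 0 0 0 -0.17;75 0 0 0 0 0 -0.17;75 1.4 -1.5 0 0 0 0;75 2.8 -3 0.1 0 0 0;75 2.8 -3 0.1 0 0 0;75 2.8 -3 0 0 0 0;75 2.8 -3 0 0 0 0;75 1.4 -1.5 0 0 0 0;75 0 0 0 0 0 0;75 0 0 0 0 0 0;75 0 0 0 0 0 0"}}

```text
time: 13.22
tool_pos: [0.4553, 0.3508, 0.116]
tool_rot: [3.141, 0.0, 1.71]
contact_force: [-1.1, 0.0, 0.1]
opening: 0.0691
grip_force: 0.0
```

```bash
python3 g.py .4568 .3508 .014 1.711
```

```text
t 13.225 pos [0.4553 0.3508 0.116 ] rot [3.141 0.    1.71 ] open 0.0691 grip 0.0
turn z -0.001 shift after turn [np.float64(-0.02), np.float64(0.15), np.float64(10.2)] before [np.float64(-0.02), np.float64(0.15), np.float64(10.2)]
```

>>> {"op": "apply_moves", "data": {"motion": "75 0 0.15 1.5 0 0 0;75 0 0 3 0 0 0;75 0 0 3 0 0 0;75 0 0 1.8 0 0 0;75 0 0 0.9 0 0 0;75 0 0 0 0 0 0;0 0 0 0 0 0 0;0 0 0 0 0 0 0;0 0 0 0 0 0 0;0 0 0 0 0 0 0;0 0 0 0 0 0 0;0 0 0 0 0 0 0;0 0 0 0 0 0 0;0 0 0 -1.5 0 0 0;0 0 0 -3 0 0 0;0 0 0 -3 0 0 0;0 0 0 -3 0 0 0;0 0 0 -1.5 0 0 0;0 0 0 0 0 0 0;0 0 0 0 0 0 0", "force": 30}}

```text
time: 15.72
tool_pos: [0.4549, 0.3513, 0.1329]
tool_rot: [-3.139, 0.001, 1.712]
contact_force: [-0.3, -1.0, -4.0]
opening: 0.0415
grip_force: 30.0
```

```bash
python3 g.py .5886 .0325 .13 1.711
```

```text
t 15.725 pos [0.4549 0.3513 0.1329] rot [-3.139e+00  1.000e-03  1.712e+00] open 0.0415 grip 30.0
turn z 0.001 shift after turn [np.float64(-33.44), np.float64(8.79), np.float64(0.29)] before [np.float64(-33.45), np.float64(8.76), np.float64(0.29)]
```

>>> {"op": "apply_moves", "data": {"motion": "0 -1.7 0.4 0 0 0 0;0 -3.5 0.9 0 0 0 0;0 -3.5 0.9 0 0 0 0;0 -3.5 0.9 0 0 0 0;0 -3.5 0.9 0 0 0 0;0 -3.5 0.9 0 0 0 0;0 -3.5 0.9 0 0 0 0;0 -3.5 0.9 0 0 0 0;0 -3.5 0.9 0 0 0 0;0 -2.5 0.8 0 0 0 0;0 -1.2 0.3 0 0 0 0;0 0 0 0 0 0 0;0 0 0 0 0 0 0;0 0 0 0 0 0 0"}}

```text
time: 17.48
tool_pos: [0.5883, 0.0343, 0.1342]
tool_rot: [-3.141, -0.0, 1.713]
contact_force: [0.5, 0.6, -4.1]
opening: 0.0415
grip_force: 30.0
```

```bash
python3 g.py .5886 .0325 .018 1.711
```

```text
t 17.475 pos [0.5883 0.0343 0.1342] rot [-3.141 -0.     1.713] open 0.0415 grip 30.0
turn z 0.002 shift after turn [np.float64(-0.18), np.float64(0.0), np.float64(11.62)] before [np.float64(-0.18), np.float64(0.0), np.float64(11.62)]
```

>>> {"op": "apply_moves", "data": {"motion": "0 -0.15 0 2 0 0 0;0 0 0 3 0 0 0;0 0 0 3 0 0 0;0 0 0 2 0 0 0;0 0 0 1 0 0 0;0 0 0 0.6 0 0 0;0 0 0 0 0 0 0;0 0 0 0 0 0 0;75 0 0 0 0 0 0;75 0 0 0 0 0 0;75 0 0 0 0 0 0;75 0 0 0 0 0 0;75 0 0 0 0 0 0;75 0 0 -2 0 0 0;75 0 0 -4 0 0 0;75 0 0 -4 0 0 0;75 0 0 0 0 0 0;75 0 0 0 0 0 0"}}

```text
time: 19.73
tool_pos: [0.5884, 0.0319, 0.1175]
tool_rot: [-3.141, -0.0, 1.712]
contact_force: [-0.7, 0.4, -0.2]
opening: 0.0687
grip_force: 0.0
```

```bash
python3 g.py .4411 -.1782 .12 1.711
```

```text
t 19.725 pos [0.5884 0.0319 0.1175] rot [-3.141 -0.     1.712] open 0.0687 grip 0.0
turn z 0.001 shift after turn [np.float64(-18.74), np.float64(-17.52), np.float64(-0.25)] before [np.float64(-18.73), np.float64(-17.53), np.float64(-0.25)]
```

>>> {"op": "apply_moves", "data": {"motion": "75 -1.3 -1.3 -0.3 0 0 0;75 -2.9 -2.7 0 0 0 0;75 -2.9 -2.7 0 0 0 0;75 -2.9 -2.7 0 0 0 0;75 -2.9 -2.7 0 0 0 0;75 -2.9 -2.7 0 0 0 0;75 -2 -1.8 0 0 0 0;75 -0.9 -0.9 0 0 0 0;75 0 0 0 0 0 0;75 0 0 0 0 0 0;75 0 0 0 0 0 0"}}

```text
time: 21.1
tool_pos: [0.4423, -0.1772, 0.1211]
tool_rot: [-3.142, -0.0, 1.713]
contact_force: [0.7, 0.3, -0.0]
opening: 0.0689
grip_force: 0.0
```

```bash
python3 g.py .4411 -.1782 .014 1.711
```

```text
t 21.1 pos [ 0.4423 -0.1772  0.1211] rot [-3.142 -0.     1.713] open 0.0689 grip 0.0
turn z 0.002 shift after turn [np.float64(-0.08), np.float64(-0.13), np.float64(10.71)] before [np.float64(-0.08), np.float64(-0.13), np.float64(10.71)]
```

>>> {"op": "apply_moves", "data": {"motion": "75 -0.1 -0.1 2 0 0 0;75 0 0 3 0 0 0;75 0 0 3 0 0 0;75 0 0 1.8 0 0 0;75 0 0 0.9 0 0 0;75 0 0 0 0 0 0;0 0 0 0 0 0 0;0 0 0 0 0 0 0;0 0 0 0 0 0 0;0 0 0 0 0 0 0;0 0 0 0 0 0 0;0 0 0 0 0 0 0;0 0 0 0 0 0 0;0 0 0 -1.5 0 0 0;0 0 0 -3 0 0 0;0 0 0 -3 0 0 0;0 0 0 -3 0 0 0;0 0 0 -1.5 0 0 0;0 0 0 0 0 0 0;0 0 0 0 0 0 0", "force": 30}}

```text
time: 23.6
tool_pos: [0.4404, -0.1787, 0.1336]
tool_rot: [-3.14, -0.001, 1.712]
contact_force: [0.3, -0.2, -3.9]
opening: 0.041
grip_force: 30.0
```

```bash
python3 g.py .5982 -.0359 .13 1.711
```

```text
t 23.6 pos [ 0.4404 -0.1787  0.1336] rot [-3.140e+00 -1.000e-03  1.712e+00] open 0.041 grip 30.0
turn z 0.001 shift after turn [np.float64(11.93), np.float64(17.62), np.float64(0.36)] before [np.float64(11.92), np.float64(17.63), np.float64(0.36)]
```

>>> {"op": "apply_moves", "data": {"motion": "0 1 1.5 0 0 0 0;0 2 3 0 0 0 0;0 2 3 0 0 0 0;0 2 3 0 0 0 0;0 2 3 0 0 0 0;0 1.9 2.7 0 0 0 0;0 1 1.4 0 0 0 0;0 0 0 0 0 0 0;0 0 0 0 0 0 0;0 0 0 0 0 0 0;0 0 0 0 0 0 0"}}

```text
time: 24.98
tool_pos: [0.5983, -0.0372, 0.1344]
tool_rot: [3.142, 0.0, 1.711]
contact_force: [-0.4, 0.2, -2.4]
opening: 0.0407
grip_force: 30.0
```

```bash
python3 g.py .5982 -.0359 .018 1.711
```

```text
t 24.975 pos [ 0.5983 -0.0372  0.1344] rot [3.142 0.    1.711] open 0.0407 grip 30.0
turn z -0.0 shift after turn [np.float64(0.13), np.float64(0.01), np.float64(11.64)] before [np.float64(0.13), np.float64(0.01), np.float64(11.64)]
```

>>> {"op": "apply_moves", "data": {"motion": "0 0.1 0 2 0 0 0;0 0 0 3 0 0 0;0 0 0 3 0 0 0;0 0 0 2 0 0 0;0 0 0 1 0 0 0;0 0 0 0.6 0 0 0;0 0 0 0 0 0 0;0 0 0 0 0 0 0;75 0 0 0 0 0 0;75 0 0 0 0 0 0;75 0 0 0 0 0 0;75 0 0 0 0 0 0;75 0 0 0 0 0 0;75 0 0 -2 0 0 0;75 0 0 -4 0 0 0;75 0 0 -4 0 0 0;75 0 0 0 0 0 0;75 0 0 0 0 0 0"}}

```text
time: 27.22
tool_pos: [0.5979, -0.0354, 0.1175]
tool_rot: [-3.141, -0.0, 1.712]
contact_force: [-0.5, -0.3, 0.3]
opening: 0.0688
grip_force: 0.0
```

```bash
python3 g.py .4811 .0022 .12 2.243
```

```text
t 27.225 pos [ 0.5979 -0.0354  0.1175] rot [-3.141 -0.     1.712] open 0.0688 grip 0.0
turn z -0.531 shift after turn [np.float64(10.22), np.float64(-6.8), np.float64(-0.25)] before [np.float64(5.36), np.float64(-11.04), np.float64(-0.25)]
```

>>> {"op": "apply_moves", "data": {"motion": "75 0 0 0 0 0 -0.177;75 0 0 0 0 0 -0.177;75 0 0 0 0 0 -0.177;75 1.2 -0.8 -0.2 0 0 0;75 2.5 -1.7 0 0 0 0;75 2.5 -1.7 0 0 0 0;75 2.5 -1.7 0 0 0 0;75 1.5 -0.9 0 0 0 0;75 0 0 0 0 0 0;75 0 0 0 0 0 0;75 0 0 0 0 0 0"}}

```text
time: 28.6
tool_pos: [0.4823, 0.0017, 0.1198]
tool_rot: [-3.141, -0.0, 2.243]
contact_force: [0.1, 0.1, 0.5]
opening: 0.0693
grip_force: 0.0
```

```bash
python3 g.py .4811 .0022 .015 2.243
```

```text
t 28.6 pos [0.4823 0.0017 0.1198] rot [-3.141 -0.     2.243] open 0.0693 grip 0.0
turn z -0.0 shift after turn [np.float64(0.12), np.float64(-0.07), np.float64(10.48)] before [np.float64(0.12), np.float64(-0.07), np.float64(10.48)]
```

>>> {"op": "apply_moves", "data": {"motion": "75 0.1 -0.1 2 0 0 0;75 0 0 3 0 0 0;75 0 0 3 0 0 0;75 0 0 1.6 0 0 0;75 0 0 0.9 0 0 0;75 0 0 0 0 0 0;0 0 0 0 0 0 0;0 0 0 0 0 0 0;0 0 0 0 0 0 0;0 0 0 0 0 0 0;0 0 0 0 0 0 0;0 0 0 0 0 0 0;0 0 0 0 0 0 0;0 0 0 -1.5 0 0 0;0 0 0 -3 0 0 0;0 0 0 -3 0 0 0;0 0 0 -3 0 0 0;0 0 0 -1.5 0 0 0;0 0 0 0 0 0 0;0 0 0 0 0 0 0", "force": 30}}

```text
time: 31.1
tool_pos: [0.4796, 0.0022, 0.1346]
tool_rot: [-3.141, -0.001, 2.243]
contact_force: [0.2, 0.5, -2.6]
opening: 0.0437
grip_force: 30.0
```

```bash
python3 g.py .6107 -.2731 .13 1.331
```

```text
t 31.1 pos [0.4796 0.0022 0.1346] rot [-3.141e+00 -1.000e-03  2.243e+00] open 0.0437 grip 30.0
turn z 0.912 shift after turn [np.float64(-23.63), np.float64(19.27), np.float64(0.46)] before [np.float64(-29.71), np.float64(-6.89), np.float64(0.46)]
```

>>> {"op": "apply_moves", "data": {"motion": "0 0 0 0 0 0 0.152;0 0 0 0 0 0 0.152;0 0 0 0 0 0 0.152;0 0 0 0 0 0 0.152;0 0 0 0 0 0 0.152;0 0 0 0 0 0 0.152;0 -1.2 1 0 0 0 0;0 -2.8 2.3 0 0 0 0;0 -2.8 2.3 0 0 0 0;0 -2.8 2.3 0 0 0 0;0 -2.8 2.3 0 0 0 0;0 -2.8 2.3 0 0 0 0;0 -2.8 2.3 0 0 0 0;0 -2.8 2.3 0 0 0 0;0 -1.8 1.4 0 0 0 0;0 -1 0.7 0 0 0 0;0 0 0 0 0 0 0;0 0 0 0 0 0 0;0 0 0 0 0 0 0"}}

```text
time: 33.48
tool_pos: [0.6106, -0.2718, 0.1354]
tool_rot: [-3.141, -0.0, 1.332]
contact_force: [0.3, 0.7, -2.5]
opening: 0.0434
grip_force: 30.0
```

```bash
python3 g.py .6107 -.2731 .019 1.331
```

```text
t 33.475 pos [ 0.6106 -0.2718  0.1354] rot [-3.141 -0.     1.332] open 0.0434 grip 30.0
turn z 0.001 shift after turn [np.float64(-0.12), np.float64(0.04), np.float64(11.64)] before [np.float64(-0.12), np.float64(0.04), np.float64(11.64)]
```

>>> {"op": "apply_moves", "data": {"motion": "0 -0.1 0 2 0 0 0;0 0 0 3 0 0 0;0 0 0 3 0 0 0;0 0 0 2 0 0 0;0 0 0 1 0 0 0;0 0 0 0.6 0 0 0;0 0 0 0 0 0 0;0 0 0 0 0 0 0;75 0 0 0 0 0 0;75 0 0 0 0 0 0;75 0 0 0 0 0 0;75 0 0 0 0 0 0;75 0 0 0 0 0 0;75 0 0 -2 0 0 0;75 0 0 -4 0 0 0;75 0 0 -4 0 0 0;75 0 0 0 0 0 0;75 0 0 0 0 0 0"}}

```text
time: 35.72
tool_pos: [0.6104, -0.2736, 0.1198]
tool_rot: [3.141, 0.0, 1.331]
contact_force: [0.2, 0.7, -1.1]
opening: 0.0689
grip_force: 0.0
```

```bash
python3 g.py .4148 .1775 .12 1.997
```

```text
t 35.725 pos [ 0.6104 -0.2736  0.1198] rot [3.141 0.    1.331] open 0.0689 grip 0.0
turn z -0.666 shift after turn [np.float64(49.16), np.float64(0.84), np.float64(-0.02)] before [np.float64(39.17), np.float64(-29.72), np.float64(-0.02)]
```

>>> {"op": "apply_moves", "data": {"motion": "75 0 0 0 0 0 -0.166;75 0 0 0 0 0 -0.166;75 0 0 0 0 0 -0.166;75 0 0 0 0 0 -0.166;75 2 0 0 0 0 0;75 4 0.1 0 0 0 0;75 4 0.1 0 0 0 0;75 4 0.1 0 0 0 0;75 4 0.1 0 0 0 0;75 4 0.1 0 0 0 0;75 4 0.1 0 0 0 0;75 4 0.1 0 0 0 0;75 4 0.1 0 0 0 0;75 4 0 0 0 0 0;75 4 0 0 0 0 0;75 4 0 0 0 0 0;75 3 0 0 0 0 0;75 0.2 0 0 0 0 0;75 0 0 0 0 0 0;75 0 0 0 0 0 0"}}

```text
time: 38.22
tool_pos: [0.4157, 0.1772, 0.1189]
tool_rot: [-3.141, 0.0, 1.994]
contact_force: [-0.1, 0.2, -0.1]
opening: 0.069
grip_force: 0.0
```

```bash
python3 g.py .4148 .1775 .015 1.997
```

```text
t 38.225 pos [0.4157 0.1772 0.1189] rot [-3.141  0.     1.994] open 0.069 grip 0.0
turn z -0.003 shift after turn [np.float64(0.07), np.float64(-0.07), np.float64(10.39)] before [np.float64(0.07), np.float64(-0.07), np.float64(10.39)]
```

>>> {"op": "apply_moves", "data": {"motion": "75 0.1 -0.1 2 0 0 0;75 0 0 3 0 0 0;75 0 0 3 0 0 0;75 0 0 1.5 0 0 0;75 0 0 0.9 0 0 0;75 0 0 0 0 0 0;0 0 0 0 0 0 0;0 0 0 0 0 0 0;0 0 0 0 0 0 0;0 0 0 0 0 0 0;0 0 0 0 0 0 0;0 0 0 0 0 0 0;0 0 0 0 0 0 0;0 0 0 -1.5 0 0 0;0 0 0 -3 0 0 0;0 0 0 -3 0 0 0;0 0 0 -3 0 0 0;0 0 0 -1.5 0 0 0;0 0 0 0 0 0 0;0 0 0 0 0 0 0", "force": 30}}

```text
time: 40.72
tool_pos: [0.4133, 0.1784, 0.1342]
tool_rot: [-3.14, -0.0, 1.995]
contact_force: [0.5, -0.3, -2.4]
opening: 0.0437
grip_force: 30.0
```

```bash
python3 g.py .6333 -.1805 .13 1.331
```

```text
t 40.725 pos [0.4133 0.1784 0.1342] rot [-3.14  -0.     1.995] open 0.0437 grip 30.0
turn z 0.664 shift after turn [np.float64(-29.64), np.float64(29.89), np.float64(0.42)] before [np.float64(-41.76), np.float64(5.29), np.float64(0.42)]
```

>>> {"op": "apply_moves", "data": {"motion": "0 0 0 0 0 0 0.166;0 0 0 0 0 0 0.166;0 0 0 0 0 0 0.166;0 0 0 0 0 0 0.166;0 -1.2 1.2 0 0 0 0;0 -2.5 2.5 0 0 0 0;0 -2.5 2.5 0 0 0 0;0 -2.5 2.5 0 0 0 0;0 -2.5 2.5 0 0 0 0;0 -2.5 2.5 0 0 0 0;0 -2.5 2.5 0 0 0 0;0 -2.5 2.5 0 0 0 0;0 -2.5 2.5 0 0 0 0;0 -2.5 2.5 0 0 0 0;0 -2.5 2.5 0 0 0 0;0 -2 2.2 0 0 0 0;0 -1.4 1.5 0 0 0 0;0 0 0 0 0 0 0;0 0 0 0 0 0 0;0 0 0 0 0 0 0"}}

```text
time: 43.22
tool_pos: [0.6336, -0.1795, 0.1351]
tool_rot: [-3.141, -0.0, 1.332]
contact_force: [0.1, 0.3, -2.3]
opening: 0.044
grip_force: 30.0
```

```bash
python3 g.py .6333 -.1805 .019 1.331
```

```text
t 43.225 pos [ 0.6336 -0.1795  0.1351] rot [-3.141 -0.     1.332] open 0.044 grip 30.0
turn z 0.001 shift after turn [np.float64(-0.11), np.float64(-0.01), np.float64(11.61)] before [np.float64(-0.11), np.float64(-0.01), np.float64(11.61)]
```

>>> {"op": "apply_moves", "data": {"motion": "0 -0.1 0 2 0 0 0;0 0 0 3 0 0 0;0 0 0 3 0 0 0;0 0 0 2 0 0 0;0 0 0 1 0 0 0;0 0 0 0.6 0 0 0;0 0 0 0 0 0 0;0 0 0 0 0 0 0;75 0 0 0 0 0 0;75 0 0 0 0 0 0;75 0 0 0 0 0 0;75 0 0 0 0 0 0;75 0 0 0 0 0 0;75 0 0 -2 0 0 0;75 0 0 -4 0 0 0;75 0 0 -4 0 0 0;75 0 0 -3 0 0 0;75 0 0 -3 0 0 0"}}

```text
time: 45.48
tool_pos: [0.6338, -0.181, 0.1804]
tool_rot: [3.141, 0.0, 1.331]
contact_force: [-0.5, -0.8, -0.1]
opening: 0.069
grip_force: 0.0
```

>>> {"op": "apply_moves", "data": {"motion": "75 -2 -1 0 0 0 0;75 -4 -3 0 0 0 0;75 -4 -3 0 0 0 0;75 -4 -3 0 0 0 0;75 -4 -3 0 0 0 0;75 -4 -3 0 0 0 0;75 -3 -2 0 0 0 0;75 0 0 0 0 0 0;75 0 0 0 0 0 0"}}

```text
time: 46.6
tool_pos: [0.3991, -0.3807, 0.1784]
tool_rot: [-3.141, -0.001, 1.33]
contact_force: [0.3, -0.3, 0.4]
opening: 0.0691
grip_force: 0.0
```

```bash
python3 - <<'E'
from h import *
P={n:robot.read_camera(n) for n in("top","side")}
for n in P: cv2.imwrite(f"pics/{n}2.png",P[n]["img"][:,:,::-1])
cv2.imwrite("pics/top2c.png",cv2.resize(P["top"]["img"][150:350,140:540,::-1],None,fx=2,fy=2))
G={"pack_blue_mid":(.6333,-.1805),"pack_green_mid":(.6107,-.2731),"chuck_steel_mid":(.5982,-.0359),"chuck_black_mid":(.5886,.0325),"hole_saw_mid":(.6225,.2331)}
for n,g in G.items():
    for c in P:
        r=robot.trace(n,P[c])
        if r:
            q,l=fit(n,[(P[c],r[0]["pixels"])],g,.003); print(n,c,q.round(4),round(l,3),"err mm",((q[:2]-g)*1000).round(1))
        else: print(n,c,"none")
print(robot.observe()["time"],robot.observe()["tool_pos"])
E
```

```text
pack_blue_mid top [ 0.6346 -0.183   4.4666] 0.054 err mm [ 1.3 -2.5]
pack_blue_mid side [ 0.6321 -0.181   1.3718] 0.048 err mm [-1.2 -0.5]
pack_green_mid top [ 0.611  -0.2748  1.318 ] 0.043 err mm [ 0.3 -1.7]
pack_green_mid side [ 0.6086 -0.272   1.3274] 0.105 err mm [-2.1  1.1]
chuck_steel_mid top [ 0.5992 -0.0353  0.1146] 0.09 err mm [1.  0.6]
chuck_steel_mid side [ 0.5983 -0.0367  0.0179] 0.178 err mm [ 0.1 -0.8]
chuck_black_mid top [0.5899 0.0309 0.1803] 0.067 err mm [ 1.3 -1.6]
chuck_black_mid side [0.5887 0.0307 0.1648] 0.042 err mm [ 0.1 -1.8]
hole_saw_mid top [0.6236 0.2319 0.1257] 0.055 err mm [ 1.1 -1.2]
hole_saw_mid side [ 0.6208  0.2332 -0.0587] 0.065 err mm [-1.7  0.1]
47.2 [ 0.39970088 -0.38098695  0.17924255]
```

View pics/top2c.png

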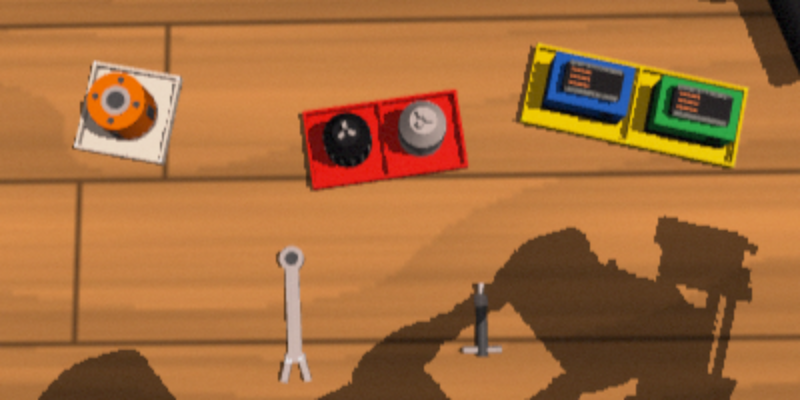

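View pics/side2.png

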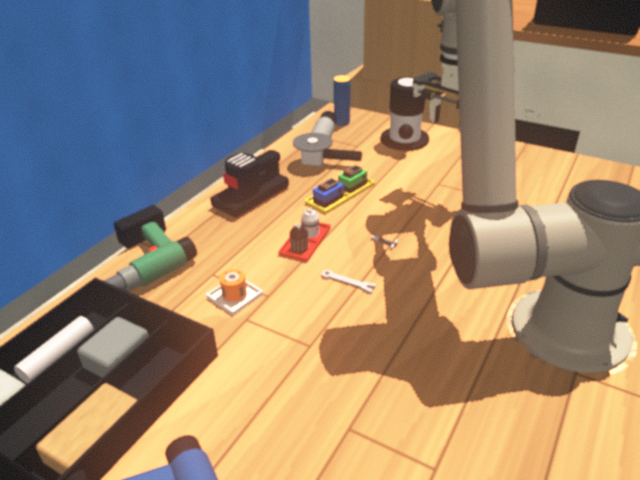

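Both pictures show every part upright in its bay: in the top crop the saw is at (120,105), the chucks at (347,138) and (421,127), and the packs at (590,88) and (695,108). All are within about 3 mm of centre. The wrench and chuck key have not moved, and the gripper is clear.

```bash
python3 -c "
from cell import robot
print(robot.hand_in())"
```

```text
the job is handed in; nothing more can be done
None
```

The job is handed in at about 47 s of the 128 s allowed: all five parts stand upright in their bays within about 3 mm of centre by the cameras, and the wrench and chuck key were left where they lay; no verdict was returned.

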